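# Load and clamp a brass coupling in the hand-lever fixture

### The job

Take the brass coupling out of the yellow bin, lay it in the V-block of the blue clamping fixture and let go of it. Then flip the red safety catch over outwards, out of the lever's way, pull the lever by its black knob fully home so that the plunger clamps the coupling, and finish still holding the lever there: it springs back if let go. The other bin parts stay in the bin, and the other things on the bench stay where they are.

Things in the scene. Friction and masses are not known exactly. Their poses are not given: they have to be found in the camera images.
- coupling: the brass coupling to clamp: eight-sided bar 60 mm long, 30 mm across the flats, about 0.18 kg. Origin at its centre; its own y axis runs along its length. It starts lying on the bin's floor on one flat, so two flats are upright and can be pinched from above; its yaw varies
- bin: open yellow plastic bin, fixed, outside 250 (x) x 220 (y) x 45 mm high, walls and floor 5 mm thick; origin at the centre of its underside. Its four parts lie about 45 to 56 mm off its centre lines, which part is where varies
- fixture: blue clamping fixture, fixed; base 160 (x) x 330 (y) x 12 mm. Origin on the bench under the lever's pivot; fixture x points away from the robot at yaw 0, y to the left. Right (-y) of the pivot: plunger, V-block, end stop; left (+y): catch and lever end. Pivot post 48 mm wide, 74 mm high; the lever's bar above it reaches 92 mm above the bench
- nest (a point): centre of a seated coupling: 88 mm right (-y) of the pivot, 50 mm above the bench. A 90 degree V-block, 31 mm wide, 50 mm long, carries it lengthwise along fixture y, one flat down; lips end 10 mm below this point and centre a part laid within 5 mm. 76 mm lie between retracted plunger and end stop (8 mm spare each end). Open at +x and -x for fingers; stop 68 mm high, plunger guide 62
- nose: round brass nose of the plunger, 16 mm across, facing the coupling along fixture -y; origin at the centre of its face. The lever drives it 28 mm towards the end stop; it is sprung, and pushes with about 7 N on the seated coupling when the lever is home
- catch (a joint): safety catch hinge along fixture x, 26 mm above the bench, 70 mm left (+y) and 4 mm ahead (+x) of the pivot. 0 = on guard, leaning 0.2 rad inwards to the pivot, blocking the lever. Grows as it tips outwards (+y): upright at 0.2, lying flat at 1.7. Only its weight (80 g) holds it: pushed past upright it falls over and stays
- catch_tip (a point): top of the safety catch, 95 mm from its hinge; the uppermost 30 mm are a red plastic tab 22 mm wide (fixture x) and 12 mm thick. On guard this point is about 119 mm above the bench and can be pushed to fixture +y or pinched from above
- lever (a joint): lever hinge, vertical at the pivot. 0 = released, bar pointing to fixture +y turned 0.4 rad towards +x; grows as the knob is pulled towards fixture -x (anticlockwise from above) to a stop at 0.8 = fully home. A spring pulls it back to 0; holding it home takes about 6 to 8 N at the knob. With the catch on guard it stops at about 0.1
- knob_mid (a point): middle of the upright black knob at the lever's end, 112 mm above the bench, the place to grip it from above: the knob is 24 mm in diameter, 42 mm tall, its foot on the bar's upper side 89 mm above the bench. Its path is a circle of 130 mm radius round the pivot
- steel_coupling: bystander in the bin: bright steel coupling of the same shape and size as the brass one
- grey_coupling: bystander in the bin: grey plastic coupling of the same shape and size
- bolt: bystander in the bin: dark steel bolt with a bright nut on it, 56 mm long, head and nut 28 mm
- screwdriver: bystander: loose screwdriver, 200 mm long, lying between robot and fixture
- oil: bystander: blue plastic oil bottle, 60 mm wide, 150 mm tall, standing far back
- jar: bystander: jar with yellow lid, 70 mm wide, 80 mm tall, standing far back behind the bin
- mug: bystander: white mug, 76 mm wide, 90 mm tall, on the left near side
There are look-alikes about, which are no part of the job. There is more than one size of the coupling; the one meant has the size given above.

How it is judged:
On the way, in this order (a step that is already met when the one before it is completed fails the run):
1. the brass coupling lies in the V-block between plunger and end stop, let go (distance between coupling and nest below 0.013 m and x of coupling in the frame of fixture between -0.004 and 0.004 m and z of coupling in the frame of fixture between 0.046 and 0.054 m and angle between the y axis of coupling and the y axis of fixture, either way round below 0.1 rad and contact force between the fingers and coupling below 0.2 N), for 0.2 s.
2. the safety catch is flipped over outwards (value of joint catch above 1.4 rad), for 0.1 s.
3. the lever is pulled home (value of joint lever above 0.7 rad), for 0.2 s.
At the end, for the whole second after the job is handed in: Fingers hold the knob (over 1.5 N), lever at 0.7 rad or more of 0.8, catch flipped outwards (over 1.4 rad), brass coupling in the V-block (within 4 mm sideways and in height, 0.1 rad, 13 mm of the nest point), pressed by the plunger with over 3 N (value of joint lever above 0.7 rad and value of joint catch above 1.4 rad and contact force between the fingers and lever above 1.5 N and contact force between nose and coupling above 3 N and distance between coupling and nest below 0.013 m and x of coupling in the frame of fixture between -0.004 and 0.004 m and z of coupling in the frame of fixture between 0.046 and 0.054 m and angle between the y axis of coupling and the y axis of fixture, either way round below 0.1 rad and linear speed of coupling below 0.02 m/s); the arm keeps its last pose, push and grip.
It fails at once if the lever is forced past the catch on guard (value of joint lever above 0.3 rad and value of joint catch below 1 rad).
It fails at once if another part is taken out of the bin (height (world z) of any of steel_coupling, grey_coupling, bolt above 0.075 m).
It fails at once if a bystander on the bench is displaced by more than 30 mm (distance of any of screwdriver, oil, jar, mug from where it was at the start of the episode above 0.03 m).
It also fails if it takes over 51 s, if anything falls off the work surface, if the arm or the gripper's body presses on something with over 40 N, if the wrist force passes 120 N, or if a joint passes its speed limit or range.

### The arm

A 6-joint arm with a two-finger parallel gripper is mounted at the origin on the work surface. World frame = base frame: x ahead of the robot, y to its left, z up, the work surface at z = 0. Lengths are in m, angles in rad, forces in N, time in s.
With the tool pointing down it reaches from about 0.275 to 0.975 m from the base axis. Payload 8.4 kg.
Tool frame: the origin (TCP) lies midway between the tips of the shut fingers; the grasp point (between the pads) lies 19 mm behind it; z points along the fingers, y is the line along which they close (so a half turn about z gives the same grasp; the last joint's range is limited). The gripper opens to 92 mm and grips with 3 to 60 N. Pads are 20 mm wide; open, the fingers measure 128 mm over their backs; the gripper's body (75 mm by 189 mm) begins 69 mm behind the grasp point.
Start: joints at [1.278, 0.353, 1.633, -0, 1.155, -0.002], TCP at [0.179, 0.599, 0.215] pointing down, gripper open.
Joint ranges: [-2.63, 2.63], [-0.92, 2.1], [0.06, 2.66], [-1.3, 4.44], [0, 2.69], [-3.02, 3.02]. Speed limits (rad/s): [2.22, 2.22, 2.79, 3.14, 3.14, 3.14].

### API

Orientations are given as a unit quaternion [w, x, y, z].
In Python, from bench import sense, grab_frame, close_job gives the robot as it stands. The module is installed in compiled form; this text tells all that it offers.
- The arm moves only by the tool step_arm, never from a script. Its argument "commands" is one flat list of numbers, 7 for each row, row after row: the opening, from -1 (shut) to 1 (fully open), so that 0 is half open, then the shift along the tool's x, y, z in m, then the turn, a rotation vector about the tool's x, y, z in rad. In form: [jaw, x, y, z, ax, ay, az, jaw, x, y, z, ax, ay, az, ...]. A call has 1 to 5 rows; each row is the pose to reach, as a shift and turn from the pose commanded when the call began, along the tool's axes at that moment; what a row does not reach only later rows make up. A row lasts 1/8 s, in which the tool goes at most 62.5 mm and 10.7 degrees, less where a joint would pass 70% of its speed; a pose out of reach is approached as far as the arm can. A call with a gripper value outside its range is refused whole. The fingers move at their own pace and stop on an object; "grip_force" is the grip in N (left out, the last holds). Time passes only in rows, so rows that repeat a pose let the fingers close. It gives the time, the measured TCP pose, the force, the opening and the grip force at its end, in the units of the state.
- sense(): the state, without advancing time (a new reading comes with each control period).
- grab_frame(name): name is "side" or "top"; returns a dict with "frame" (384x512x3 uint8, red, green, blue), "fov_y" (degrees; the focal length in pixels is half the picture's height over the tangent of half this angle, whatever the lens; pixels are square), "cx", "cy" (the principal point, pixels), "rvec" (rotation vector, rad) and "tvec" (3), from world to camera coordinates, as OpenCV has them. Camera axes: x right, y down, z forward; pixel columns grow to the right and rows downward; lengths in m; the calibration is good to about 2 mm. A picture is of the moment at which its call begins. There is no depth.
- close_job(): hands the job in; it is judged then, once.
The state is a dict: "t": time; "joint_pos": joint angles; "joint_velocities": joint speeds; "joint_efforts": joint torques, N m; "position": TCP position; "ee_rot": TCP orientation; "ft_force": force on the tool from outside, world axes, zero at the start; "torque": the same for the moment, N m; "gripper_width": finger opening in m; "grip_force": force on a finger pad.
Only numpy, scipy, OpenCV 4.12 (cv2) and the standard library are available. Lean on these libraries where they do the work, as an engineer would, in place of code of your own. Each camera call takes 0.05 s, during which the arm holds its last target. There are 200 camera calls.

## Working session

There is one attempt and no reset: what is moved stays moved. The work goes in short steps, Python scripts to look and compute and a tool call to move; the robot and the scene stay as the last step left them, time stands still between calls to the robot, and variables do not carry over. Pictures are saved under pics/ and viewed, at most 10 in all, crops included, and the job is handed in when it is done.

Besides the shell and the picture viewer there is one more tool, called after "Emit:" as name(argument=value, ...), one argument or row to a line, values as JSON. step_arm: Moves the arm, as the interface text tells. Its arguments: {"type":"object","properties":{"commands":{"type":"array","items":{"type":"number"}},"grip_force":{"type":"number"}},"required":["commands"]}

```bash
mkdir -p pics; cat > h.py <<'E'
import numpy as np, cv2
from scipy.spatial.transform import Rotation as R
from bench import sense, grab_frame, close_job
def K(f):
    h=f["frame"].shape[0]; fl=h/2/np.tan(np.radians(f["fov_y"])/2)
    return np.array([[fl,0,f["cx"]],[0,fl,f["cy"]],[0,0,1]])
def px2w(f,u,v,z):
    Rm=cv2.Rodrigues(np.array(f["rvec"],float))[0]; t=np.array(f["tvec"],float)
    d=Rm.T@np.linalg.inv(K(f))@[u,v,1]; c=-Rm.T@t
    return c+d*(z-c[2])/d[2]
def w2px(f,p):
    return cv2.projectPoints(np.array(p,float).reshape(-1,1,3),np.array(f["rvec"],float),np.array(f["tvec"],float),K(f),None)[0].reshape(-1,2)
def save(f,name,crop=None,s=1):
    im=f["frame"][:,:,::-1]
    if crop: im=im[crop[1]:crop[3],crop[0]:crop[2]]
    cv2.imwrite("pics/"+name,cv2.resize(im,None,fx=s,fy=s,interpolation=cv2.INTER_CUBIC))
E
python3 - <<'E'
from h import *
import pickle
for n in("top","side"):
    f=grab_frame(n); save(f,n+"0.png",None,1.5); pickle.dump(f,open(n+"0.pkl","wb"))
    Rm=cv2.Rodrigues(np.array(f["rvec"],float))[0]; print(n,f["fov_y"],f["cx"],f["cy"],-Rm.T@np.array(f["tvec"]),Rm[2])
s=sense();print(s["position"],s["ee_rot"],s["gripper_width"])
E
```

```text
top 45.874783229587784 252.7726671846388 197.76693677355718 [4.81105454e-01 4.97828159e-04 1.62613681e+00] [ 0.03983094 -0.00532082 -0.99919227]
side 55.77611610215325 255.605743105048 193.47288257153502 [ 0.42712272 -0.87806591  0.62009564] [ 0.10225489  0.84407437 -0.52638617]
[0.17905328 0.59833472 0.21394094] [-8.59702390e-05  1.44872133e-01  9.89450186e-01 -6.23022557e-04] 0.09174111135122995
```

View pics/top0.png

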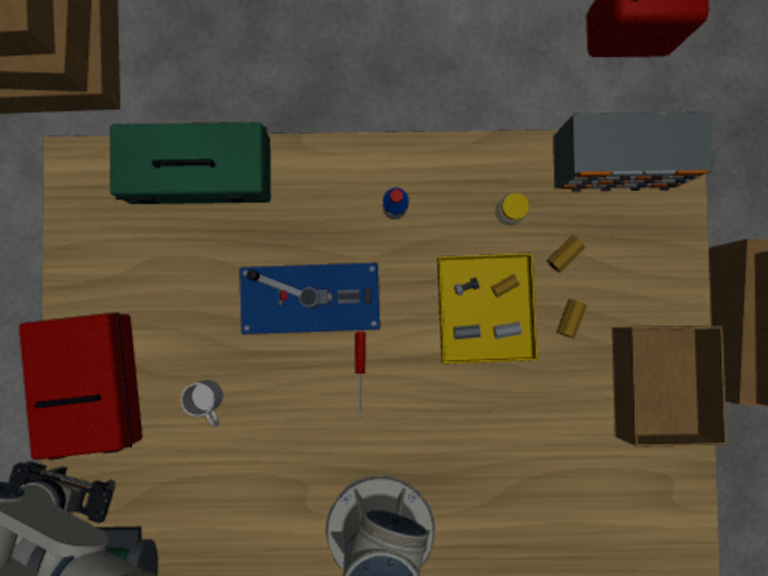

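View pics/side0.png

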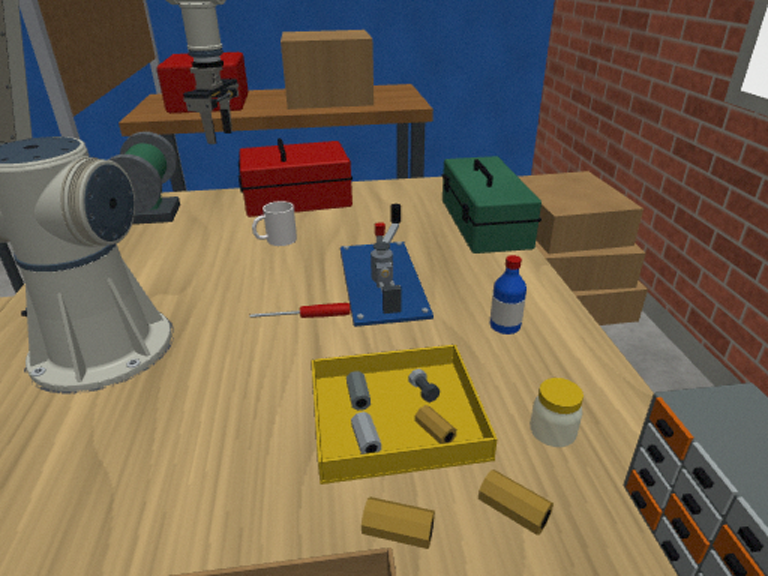

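Brass look-alikes in the top picture: the one in the bin at (505,285), and two bigger ones on the bench at (567,253) and (572,318). I choose the one in the bin and check it in a close crop, with the fixture alongside.

```bash
python3 - <<'E'
from h import *
import pickle
f=pickle.load(open("top0.pkl","rb"))
im=f["frame"][:,:,::-1]
a=cv2.resize(im[165:245,286:366],None,fx=5,fy=5,interpolation=cv2.INTER_CUBIC)  # 400x400
b=cv2.resize(im[170:230,155:255],None,fx=8,fy=8,interpolation=cv2.INTER_CUBIC) #800x480
cv2.imwrite("pics/bin.png",cv2.resize(im[165:245,286:366],None,fx=7,fy=7,interpolation=cv2.INTER_CUBIC)); cv2.imwrite("pics/fix.png",b)
E
```

```text
(no output)
```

View pics/bin.png

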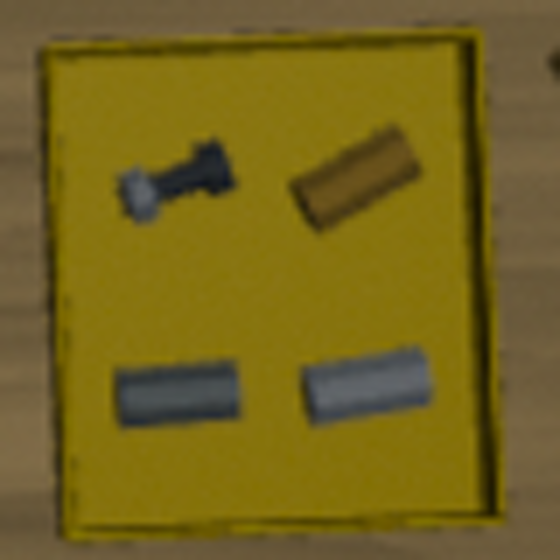

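View pics/fix.png

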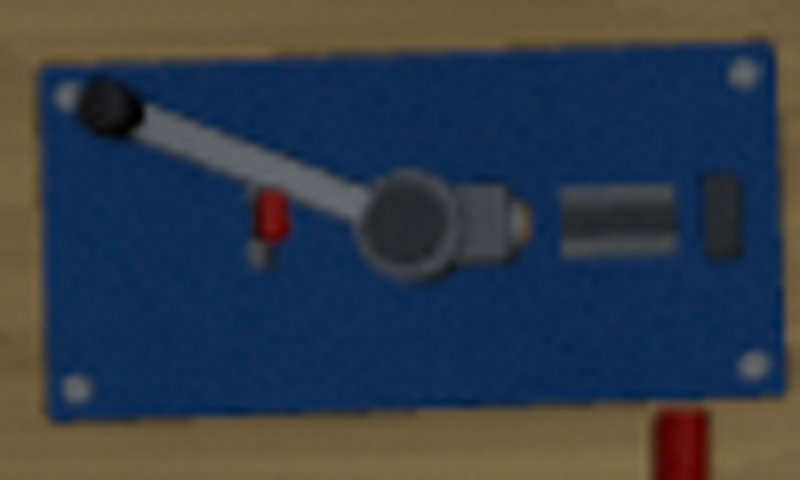

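The bin crop shows the brass coupling at crop (357,178), turned about 30°, same size as the steel and grey ones (the bench ones are bigger). The fixture crop shows the knob (110,107), tab (272,215), pivot (408,222) and V-block (619,220).

```bash
cat > m.py <<'E'
from h import *
import pickle
f=pickle.load(open("top0.pkl","rb"))
def g(c,s,o,z): return px2w(f,(c[0]+.5)/s-.5+o[0],(c[1]+.5)/s-.5+o[1],z)
print("base corners"); P=[g(c,8,(155,170),.012) for c in[(40,65),(772,42),(785,397),(50,420)]]
for p in P: print(p.round(4))
P=np.array(P); print("centre",P.mean(0).round(4),"sizes",[np.linalg.norm(P[i]-P[(i+1)%4]).round(4) for i in range(4)])
ex=(P[0]-P[3]+P[1]-P[2]);ey=(P[0]-P[1]+P[3]-P[2]); print("yaw",np.arctan2(ex[1],ex[0]),np.arctan2(-ey[0],ey[1]))
for n,c,z in[("knobtop",(107,103),.133),("pivot",(408,222),.092),("vblock",(619,220),.04),("stop",(722,216),.068),("tab",(270,212),.119),("nose",(525,222),.05)]: print(n,g(c,8,(155,170),z).round(4))
print("bin"); B=np.array([g(c,7,(286,165),.045) for c in[(42,45),(483,30),(505,520),(65,540)]]);print(B.round(4),B.mean(0).round(4),[np.linalg.norm(B[i]-B[(i+1)%4]).round(4) for i in range(4)])
print("brass")
Q=np.array([g(c,7,(286,165),.022) for c in[(293,182),(395,125),(420,175),(322,232)]]);print(Q.round(4),Q.mean(0).round(4),[np.linalg.norm(Q[i]-Q[(i+1)%4]).round(4) for i in range(4)])
d=Q[1]-Q[0]+Q[2]-Q[3];print("axis angle",np.arctan2(d[1],d[0]))
print(R.from_quat(np.roll(sense()["ee_rot"],-1)).as_matrix().round(3))
E
python3 m.py
```

```text
base corners
[0.6219 0.323  0.012 ]
[ 0.6275 -0.0032  0.012 ]
[ 0.4693 -0.0067  0.012 ]
[0.4639 0.3196 0.012 ]
centre [0.5457 0.1582 0.012 ] sizes [np.float64(0.3262), np.float64(0.1583), np.float64(0.3263), np.float64(0.158)]
yaw 0.021580347681889697 0.016703205062248976
knobtop [0.5953 0.2713 0.133 ]
pivot [0.5461 0.152  0.092 ]
vblock [0.5479 0.0649 0.04  ]
stop [0.5478 0.0195 0.068 ]
tab [0.55   0.2066 0.119 ]
nose [0.5472 0.1053 0.05  ]
bin
[[ 0.6358 -0.145   0.045 ]
 [ 0.6402 -0.3657  0.045 ]
 [ 0.3957 -0.3709  0.045 ]
 [ 0.3891 -0.1519  0.045 ]] [ 0.5152 -0.2584  0.045 ] [np.float64(0.2208), np.float64(0.2445), np.float64(0.219), np.float64(0.2468)]
brass
[[ 0.5667 -0.2729  0.022 ]
 [ 0.5948 -0.3253  0.022 ]
 [ 0.5693 -0.3374  0.022 ]
 [ 0.5411 -0.2871  0.022 ]] [ 0.568  -0.3057  0.022 ] [np.float64(0.0594), np.float64(0.0283), np.float64(0.0576), np.float64(0.0292)]
axis angle -1.0689474337840115
[[-0.958  0.287 -0.   ]
 [ 0.287  0.958 -0.001]
 [-0.    -0.001 -1.   ]]
```

Emit:
step_arm(
  commands=[1,-0.039,-0.0465,0,0,0,0,1,-0.078,-0.093,0,0,0,0,1,-0.117,-0.1395,0,0,0,0,1,-0.156,-0.186,0,0,0,0,1,-0.195,-0.2325,0,0,0,0],
)

```text
t: 0.72
position: [0.2996, 0.3183, 0.2145]
ee_rot: [0.0, 0.145, 0.989, -0.0]
ft_force: [1.2, 0.2, 0.3]
gripper_width: 0.0922
grip_force: 0.0
```

Emit:
step_arm(
  commands=[1,-0.039,-0.0465,0,0,0,0,1,-0.078,-0.093,0,0,0,0,1,-0.117,-0.1395,0,0,0,0,1,-0.156,-0.186,0,0,0,0,1,-0.195,-0.2325,0,0,0,0],
)

```text
t: 1.35
position: [0.4199, 0.0395, 0.2147]
ee_rot: [0.0, 0.145, 0.989, 0.0]
ft_force: [0.8, 0.8, 0.6]
gripper_width: 0.0921
grip_force: 0.0
```

Emit:
step_arm(
  commands=[1,-0.039,-0.0465,0,0,0,0,1,-0.078,-0.093,0,0,0,0,1,-0.117,-0.1395,0,0,0,0,1,-0.156,-0.186,0,0,0,0,1,-0.195,-0.2325,0,0,0,0],
)

```text
t: 1.98
position: [0.54, -0.2392, 0.2143]
ee_rot: [-0.0, 0.145, 0.989, 0.0]
ft_force: [1.4, 0.4, 0.6]
gripper_width: 0.092
grip_force: 0.0
```

Emit:
step_arm(
  commands=[0.3,-0.0115,-0.014,0.015,0,0,0.18,0.3,-0.023,-0.028,0.03,0,0,0.36,0.3,-0.0345,-0.042,0.045,0,0,0.54,0.3,-0.046,-0.0555,0.06,0,0,0.72,0.3,-0.046,-0.0555,0.06,0,0,0.778],
)

```text
t: 2.6
position: [0.5672, -0.3041, 0.1526]
ee_rot: [-0.001, 0.511, 0.859, -0.0]
ft_force: [-0.4, -0.1, -0.1]
gripper_width: 0.0595
grip_force: 0.0
```

```bash
python3 - <<'E'
from h import *
s=sense();print(s["position"],s["gripper_width"],R.from_quat(np.roll(s["ee_rot"],-1)).as_matrix().round(3).tolist())
f=grab_frame("side"); c=[215,190,335,315]; save(f,"side1.png",c,4.5)
g=lambda p:((w2px(f,p)-[c[0],c[1]]+.5)*4.5-.5).round()
m=R.from_quat(np.roll(s["ee_rot"],-1)).as_matrix(); p=np.array([.568,-.3057,.02])
ax=np.array([np.cos(-1.069),np.sin(-1.069),0])*.03
print("pred ends top",g([p+ax+[0,0,.015],p-ax+[0,0,.015]]).tolist())
print("bin corners",g([[.6358,-.145,.045],[.6402,-.3657,.045],[.3957,-.3709,.045]]).tolist())
E
```

```text
[ 0.56716235 -0.30410161  0.15261518] 0.05950415503912037 [[-0.477, 0.879, -0.002], [0.879, 0.477, 0.001], [0.002, -0.002, -1.0]]
pred ends top [[375.0, 435.0], [295.0, 365.0]]
bin corners [[393.0, 175.0], [514.0, 461.0], [-15.0, 527.0]]
```

View pics/side1.png

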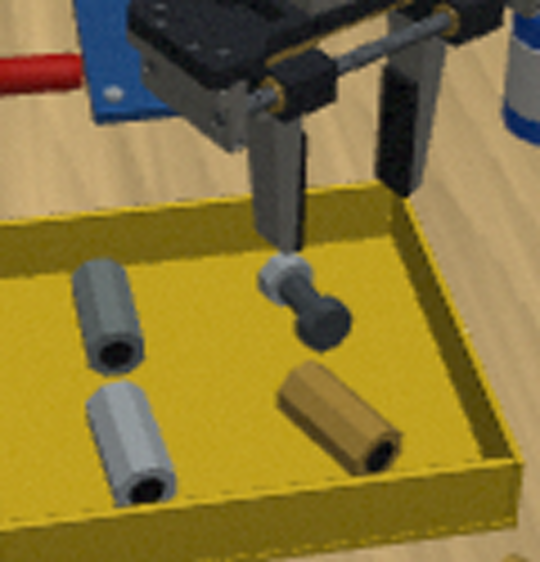

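The side crop shows the brass coupling at (340,415), lying within about 2 mm of the prediction and clear of the bolt. I go down and grip.

Emit:
step_arm(
  commands=[0.3,0,0,0.035,0,0,0,0.3,0,0,0.07,0,0,0,0.3,0,0,0.105,0,0,0,0.3,0,0,0.13,0,0,0,0.3,0,0,0.14,0,0,0],
)

```text
t: 3.28
position: [0.5669, -0.3029, 0.013]
ee_rot: [-0.001, 0.509, 0.861, -0.0]
ft_force: [-0.4, -0.8, -0.2]
gripper_width: 0.0594
grip_force: 0.0
```

Emit:
step_arm(
  commands=[0.3,0,0,0,0,0,0,-1,0,0,0,0,0,0,-1,0,0,0,0,0,0,-1,0,0,0,0,0,0,-1,0,0,0,0,0,0],
  grip_force=20,
)

```text
t: 3.9
position: [0.5683, -0.3037, 0.0153]
ee_rot: [0.001, 0.509, 0.861, 0.0]
ft_force: [-0.4, 0.8, 4.8]
gripper_width: 0.0295
grip_force: 20.0
```

Emit:
step_arm(
  commands=[-1,0,0,-0.02,0,0,0,-1,0,0,-0.05,0,0,0,-1,0,0,-0.09,0,0,0,-1,0,0,-0.13,0,0,0,-1,0,0,-0.15,0,0,0],
)

```text
t: 4.53
position: [0.5686, -0.304, 0.1678]
ee_rot: [0.002, 0.509, 0.861, 0.0]
ft_force: [0.2, 0.3, -1.7]
gripper_width: 0.0293
grip_force: 20.0
```

Emit:
step_arm(
  commands=[-1,0.0545,0.0262,0,0,0,0,-1,0.109,0.0524,0,0,0,0,-1,0.1635,0.0786,0,0,0,0,-1,0.218,0.1048,0,0,0,0,-1,0.2725,0.131,0,0,0,0],
)

```text
t: 5.15
position: [0.5507, 0.0002, 0.1645]
ee_rot: [-0.0, 0.509, 0.861, -0.0]
ft_force: [0.2, -0.3, -1.2]
gripper_width: 0.0297
grip_force: 20.0
```

Emit:
step_arm(
  commands=[-1,0.03,0.0145,0,0,0,0.121,-1,0.0595,0.029,0,0,0,0.242,-1,0.0595,0.029,0,0,0,0.363,-1,0.0595,0.029,0,0,0,0.484,-1,0.0595,0.029,0,0,0,0.484],
)

```text
t: 5.78
position: [0.5479, 0.0645, 0.1644]
ee_rot: [-0.0, 0.7, 0.714, -0.0]
ft_force: [0.2, 0.0, -1.5]
gripper_width: 0.0301
grip_force: 20.0
```

```bash
python3 - <<'E'
from h import *
s=sense();print(s["position"],s["gripper_width"],R.from_quat(np.roll(s["ee_rot"],-1)).as_matrix().round(3).tolist())
f=grab_frame("side"); c=[205,110,305,220]; save(f,"side2.png",c,5.4)
g=lambda p:((w2px(f,p)-[c[0],c[1]]+.5)*5.4-.5).round()
print("nest top +-30mm",g([[.5482,.0635,.05],[.5476,.0935,.065],[.5488,.0335,.065],[.5482,.0635,.04]]).tolist())
p=np.array(s["position"]);print("tcp",g([p,p+[0,0,.007]]).tolist())
E
```

```text
[0.54785213 0.06454075 0.16436988] 0.03009004935520883 [[-0.019, 1.0, -0.001], [1.0, 0.019, -0.0], [-0.0, -0.001, -1.0]]
nest top +-30mm [[287.0, 426.0], [279.0, 377.0], [296.0, 431.0], [288.0, 441.0]]
tcp [[285.0, 242.0], [284.0, 230.0]]
```

View pics/side2.png

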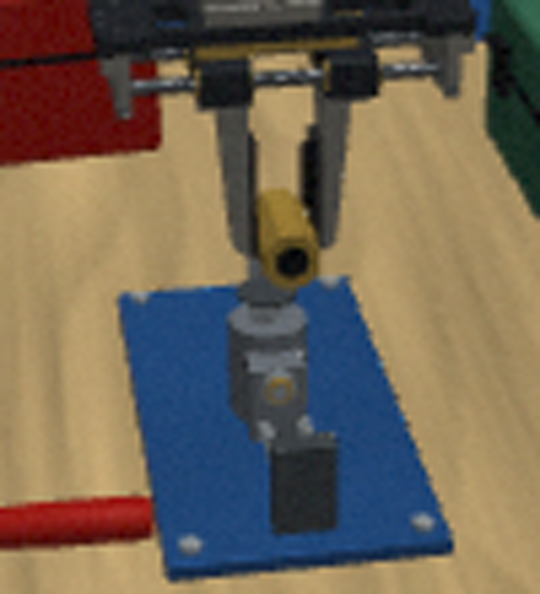

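```bash
python3 - <<'E'
from h import *
s=sense()
f=grab_frame("side"); c=[205,110,305,220]
g=lambda p:((w2px(f,p)-[c[0],c[1]]+.5)*5.4-.5).round()
p=np.array(s["position"])
for o in (-.004,0,.004): print(o,"near face",g([p+[.0006,-.03+o,.007],p+[-.0006,.03+o,.022]]).tolist(), "z+4",g(p+[0.0006,-.03+o,.011]).tolist())
print("stop top near edge corners y .012..",g([[.5333,.0135,.068],[.5643,.0135,.068],[.548,.0635,.05],[.5475,.103,.05],[.547,.1516,.092]]).tolist())
print("base corner",g([[.4693,-.0067,.012],[.6275,-.0032,.012]]).tolist())
E
```

```text
-0.004 near face [[294.0, 258.0], [277.0, 184.0]] z+4 [[294.0, 251.0]]
0 near face [[293.0, 255.0], [276.0, 181.0]] z+4 [[293.0, 248.0]]
0.004 near face [[292.0, 251.0], [275.0, 178.0]] z+4 [[292.0, 244.0]]
stop top near edge corners y .012.. [[272.0, 447.0], [329.0, 443.0], [287.0, 426.0], [277.0, 392.0], [265.0, 290.0]]
base corner [[161.0, 564.0], [447.0, 536.0]]
```

The side crop shows the brass coupling at (285,240) straight along the fixture, over the V-block (287,427). Its centre is about 5 mm above the TCP. I lower it.

Emit:
step_arm(
  commands=[-1,0,0,0.04,0,0,0,-1,0,0,0.08,0,0,0,-1,0,0,0.1,0,0,0,-1,0,0,0.11,0,0,0,-1,0,0,0.114,0,0,0],
)

```text
t: 6.5
position: [0.5484, 0.0644, 0.0505]
ee_rot: [-0.0, 0.7, 0.714, -0.0]
ft_force: [0.3, -0.1, -1.8]
gripper_width: 0.0296
grip_force: 20.0
```

Emit:
step_arm(
  commands=[-1,0,0,0.002,0,0,0,-1,0,0,0.004,0,0,0,-1,0,0,0.005,0,0,0,-1,0,0,0.005,0,0,0],
)

```text
t: 7.0
position: [0.55, 0.0646, 0.0466]
ee_rot: [0.001, 0.701, 0.713, 0.001]
ft_force: [3.4, -0.2, 5.4]
gripper_width: 0.0294
grip_force: 20.0
```

Emit:
step_arm(
  commands=[-1,0,0.0015,0.001,0,0,0,-1,0,0.0015,0.001,0,0,0,0.3,0,0.0015,0,0,0,0,0.3,0,0.0015,0,0,0,0,0.3,0,0.0015,0,0,0,0],
)

```text
t: 7.62
position: [0.5492, 0.0645, 0.0453]
ee_rot: [-0.0, 0.701, 0.713, -0.0]
ft_force: [-0.2, 0.1, -0.3]
gripper_width: 0.0575
grip_force: 0.0
```

```bash
python3 - <<'E'
from h import *
s=sense();print(s["position"],s["gripper_width"],s["grip_force"],s["ft_force"])
f=grab_frame("side"); c=[220,140,300,220]; save(f,"side3.png",c,7)
g=lambda p:((w2px(f,p)-[c[0],c[1]]+.5)*7-.5).round()
for x in(.548,.55): print("nest near-top,far-top,near centre",g([[x+.0006,.0335,.065],[x-.0006,.0935,.065],[x,.0335,.05]]).tolist())
E
```

```text
[0.54918711 0.06445265 0.04529656] 0.057549307630019524 0.0 [-0.1507339   0.10906825 -0.30395946]
nest near-top,far-top,near centre [[278.0, 348.0], [257.0, 279.0], [277.0, 379.0]]
nest near-top,far-top,near centre [[282.0, 348.0], [261.0, 279.0], [281.0, 378.0]]
```

View pics/side3.png

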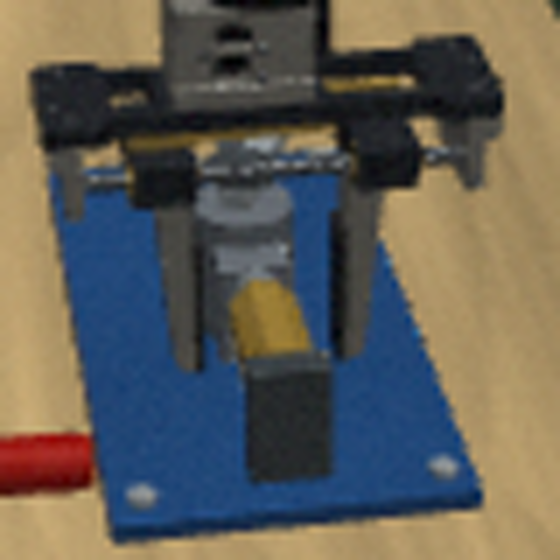

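Fits: the side crop shows the brass coupling seated at (270,315) behind the end stop, with both fingers free of it. Next I lift, shut the fingers and go inside the catch.

Emit:
step_arm(
  commands=[0.3,0,0,-0.03,0,0,0,0.3,0,0,-0.06,0,0,0,0.3,0,0,-0.1,0,0,0,-1,0,0,-0.115,0,0,0,-1,0,0,-0.115,0,0,0],
)

```text
t: 8.3
position: [0.5502, 0.0646, 0.161]
ee_rot: [0.0, 0.701, 0.713, 0.001]
ft_force: [-0.2, 0.2, -0.4]
gripper_width: 0.0423
grip_force: 0.0
```

Emit:
step_arm(
  commands=[-1,0.04,0.0015,0,0,0,0,-1,0.08,0.003,0,0,0,0,-1,0.1105,0.004,0,0,0,0,-1,0.1105,0.004,0.02,0,0,0,-1,0.1105,0.004,0.035,0,0,0],
)

```text
t: 8.93
position: [0.5505, 0.175, 0.123]
ee_rot: [-0.001, 0.7, 0.714, -0.001]
ft_force: [0.3, 0.0, -0.3]
gripper_width: 0.0005
grip_force: 0.0
```

```bash
python3 - <<'E'
from h import *
s=sense();print(s["position"],s["gripper_width"],s["ft_force"])
f=grab_frame("side"); t=grab_frame("top")
a=cv2.resize(f["frame"][120:220,200:300,::-1],None,fx=4,fy=4,interpolation=cv2.INTER_CUBIC)
b=cv2.resize(t["frame"][165:235,185:255,::-1],(400,400),interpolation=cv2.INTER_CUBIC)
cv2.imwrite("pics/c4.png",np.hstack([a,b]))
E
```

```text
[0.55046731 0.17501316 0.12302531] 0.0005195052045192393 [ 0.30222949  0.02035573 -0.28962287]
```

View pics/c4.png

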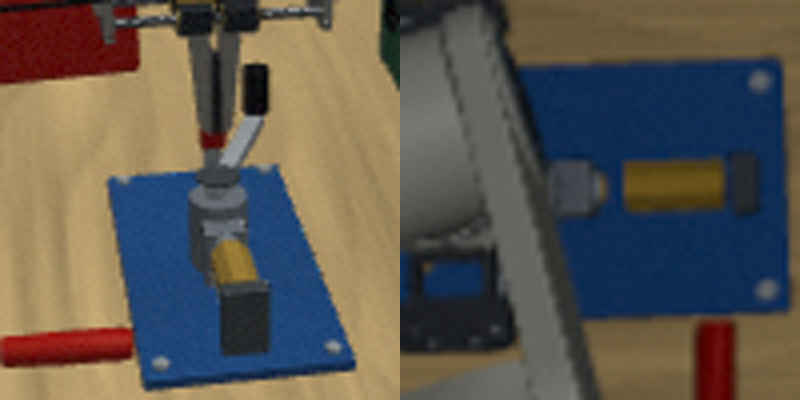

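The picture shows the coupling at (673,185), straight in the V-block between nose (600,187) and stop (742,182). The fingers stand just inside the red tab (213,140). I go down 20 mm and push outwards.

Emit:
step_arm(
  commands=[-1,0,0,0.01,0,0,0,-1,0,0,0.02,0,0,0,-1,0.01,0,0.02,0,0,0,-1,0.02,0,0.02,0,0,0],
)

```text
t: 9.52
position: [0.5517, 0.1958, 0.1058]
ee_rot: [0.0, 0.701, 0.713, 0.0]
ft_force: [0.7, -0.2, 0.9]
gripper_width: 0.0003
grip_force: 0.1
```

Emit:
step_arm(
  commands=[-1,0.01,0,0,0,0,0,-1,0.02,0,0,0,0,0,-1,0.03,0,0,0,0,0,-1,0.04,0,0,0,0,0,-1,0.048,0,0,0,0,0],
)

```text
t: 10.15
position: [0.5506, 0.2438, 0.1056]
ee_rot: [0.0, 0.701, 0.714, -0.0]
ft_force: [-0.2, -0.1, -0.0]
gripper_width: 0.0004
grip_force: 0.0
```

Emit:
step_arm(
  commands=[-1,0,0,0,0,0,0,-1,0,0,0,0,0,0,-1,0,0,-0.03,0,0,0,-1,0,0,-0.06,0,0,0,0,0,0,-0.08,0,0,0],
)

```text
t: 10.78
position: [0.551, 0.2428, 0.187]
ee_rot: [0.0, 0.701, 0.713, 0.001]
ft_force: [-0.4, 0.0, -0.5]
gripper_width: 0.0082
grip_force: 0.0
```

```bash
python3 - <<'E'
from h import *
s=sense();print(s["position"],s["gripper_width"],s["ft_force"])
f=grab_frame("side"); t=grab_frame("top")
a=cv2.resize(f["frame"][120:200,210:290,::-1],(400,400),interpolation=cv2.INTER_CUBIC)
b=cv2.resize(t["frame"][165:235,150:220,::-1],(400,400),interpolation=cv2.INTER_CUBIC)
cv2.imwrite("pics/c5.png",np.hstack([a,b]))
E
```

```text
[0.55104122 0.24276516 0.18703669] 0.008162423901323388 [-0.44206922  0.01609149 -0.48738213]
```

View pics/c5.png

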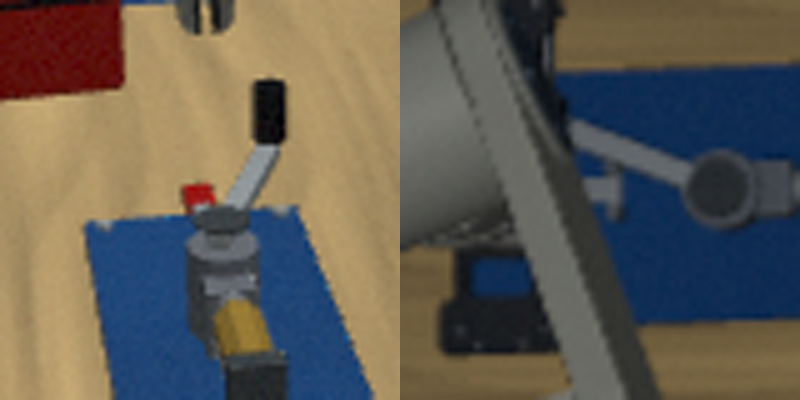

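The picture shows the catch lying flat outwards (198,200) and the knob upright at (270,110). I go over the knob, open, go down and grip.

Emit:
step_arm(
  commands=[0.5,0.014,0.023,0,0,0,0,0.5,0.0275,0.0455,0,0,0,0,0.5,0.0275,0.0455,0,0,0,0,0.5,0.0275,0.0455,0,0,0,0,0.5,0.0275,0.0455,0.02,0,0,0],
)

```text
t: 11.5
position: [0.5958, 0.2713, 0.166]
ee_rot: [0.0, 0.701, 0.713, 0.001]
ft_force: [0.6, -0.2, 0.8]
gripper_width: 0.0664
grip_force: 0.0
```

Emit:
step_arm(
  commands=[0.5,0,0,0.025,0,0,0,0.5,0,0,0.05,0,0,0,0.5,0,0,0.065,0,0,0,0.5,0,0,0.07,0,0,0,0.5,0,0,0.07,0,0,0],
)

```text
t: 12.12
position: [0.5956, 0.2713, 0.0956]
ee_rot: [-0.0, 0.701, 0.713, -0.0]
ft_force: [0.1, 0.7, -0.3]
gripper_width: 0.069
grip_force: 0.0
```

Emit:
step_arm(
  commands=[-1,0,0,0,0,0,0,-1,0,0,0,0,0,0,-1,0,0,0,0,0,0,-1,0,0,0,0,0,0,-1,0,0,0,0,0,0],
  grip_force=20,
)

```text
t: 12.75
position: [0.5962, 0.2717, 0.0958]
ee_rot: [0.0, 0.701, 0.713, 0.001]
ft_force: [2.1, 1.9, -0.8]
gripper_width: 0.0234
grip_force: 20.0
```

Emit:
step_arm(
  commands=[-1,0.0045,-0.0122,0,0,0,-0.1,-1,0.0077,-0.0248,0,0,0,-0.2,-1,0.0096,-0.0376,0,0,0,-0.3,-1,0.0103,-0.0506,0,0,0,-0.4,-1,0.0096,-0.0636,0,0,0,-0.5],
  grip_force=30,
)

```text
t: 13.38
position: [0.5327, 0.2796, 0.0958]
ee_rot: [0.001, 0.501, 0.866, 0.0]
ft_force: [6.0, -3.9, -2.2]
gripper_width: 0.023
grip_force: 30.0
```

Emit:
step_arm(
  commands=[-1,0.0045,-0.0122,0,0,0,-0.1,-1,0.0077,-0.0248,0,0,0,-0.2,-1,0.0096,-0.0376,0,0,0,-0.3,-1,0.0098,-0.0405,0,0,0,-0.31,-1,0.0098,-0.0405,0,0,0,-0.31],
)

```text
t: 14.0
position: [0.4981, 0.2698, 0.0961]
ee_rot: [0.005, 0.363, 0.932, 0.004]
ft_force: [24.7, 3.2, -21.4]
gripper_width: 0.0232
grip_force: 30.0
```

```bash
python3 - <<'E'
from h import *
s=sense();print(s["position"],s["gripper_width"],s["ft_force"],s["grip_force"])
p=np.array(s["position"])[:2]-[.549,.1515]; print("radius",np.linalg.norm(p),"q",.4-(np.arctan2(p[0],p[1])+.019))
f=grab_frame("side"); t=grab_frame("top")
a=cv2.resize(f["frame"][130:220,200:290,::-1],(400,400),interpolation=cv2.INTER_CUBIC)
b=cv2.resize(t["frame"][160:240,180:260,::-1],(400,400),interpolation=cv2.INTER_CUBIC)
cv2.imwrite("pics/c6.png",np.hstack([a,b]))
E
```

```text
[0.49805364 0.26984119 0.09609658] 0.02315057889306592 [ 24.6610778    3.18054706 -21.36651977] 29.992184937000275
radius 0.12884163763738962 q 0.7875233632376779
```

View pics/c6.png

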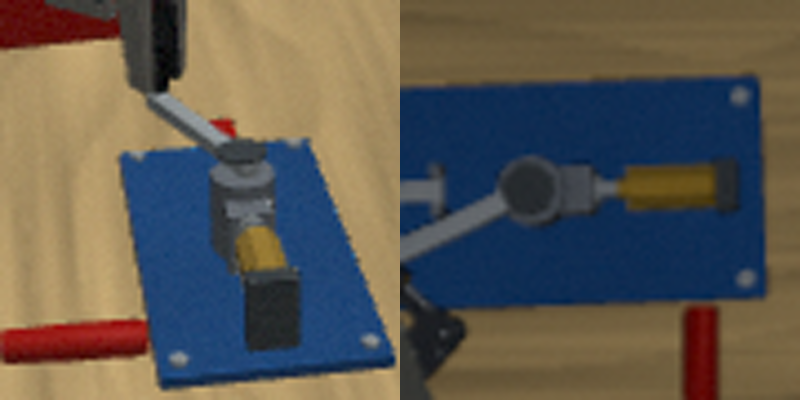

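The picture shows the lever home, the plunger out and touching the coupling (620,187), and the coupling against the stop (715,187). The catch is flat. I ease the overshoot a little and hold.

Emit:
step_arm(
  commands=[-1,0,0.0015,0,0,0,0,-1,0,0.0015,0,0,0,0,-1,0,0.0015,0,0,0,0,-1,0,0.0015,0,0,0,0],
)

```text
t: 14.6
position: [0.4984, 0.2701, 0.096]
ee_rot: [0.004, 0.363, 0.932, 0.003]
ft_force: [22.3, -0.8, -15.2]
gripper_width: 0.0232
grip_force: 30.0
```

```bash
python3 -c "from bench import close_job; print(close_job())"
```

```text
the job is handed in; nothing more can be done
None
```

I handed the job in at about 15 s with the brass coupling clamped in the V-block, the catch flipped outwards and the gripper holding the lever at about 0.79 rad of 0.8; the hand-in gave no verdict.

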